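# Plug the tacked tube stubs for purging

### The arm

A 6-joint arm with a two-finger parallel gripper is mounted at the origin on a cart in front of the work surface, level with it; the furniture and walls round the work are solid. World frame = base frame: x ahead of the robot, y to its left, z up, the work surface at z = 0. Lengths are in m, angles in degrees, forces in N, time in s.
With the tool pointing down it reaches from about 0.325 to 0.85 m from the base axis. Payload 15.5 kg.
Tool frame: the origin (TCP) lies at the very end of the fingers, on their centre line; the grasp point (between the pads) lies arm.grip_depth behind it (arm.grip_depth is the distance from the TCP to the grasp point, in m); z points along the fingers, y is the line along which they close (so a half turn about z gives the same grasp; the last joint's range is limited). The gripper opens to 91 mm and grips with 3 to 60 N. Pads are 32 mm wide; open, the fingers measure 118 mm over their backs; the gripper's body (76 mm by 178 mm) begins 60 mm behind the grasp point.
Start: joints at [63.398, 28.281, 77.091, -0, 74.628, -5.472], TCP at [0.225, 0.583, 0.214] pointing down, gripper open.
Joint ranges: [-166.48, 166.48], [-47.26, 123.95], [12.59, 153.08], [-70.14, 250.14], [6.76, 159.57], [-176.63, 176.63]. Speed limits (degrees/s): [108.29, 108.29, 147.25, 172.46, 172.46, 172.46].

### API

Orientations are given as a 3x3 rotation matrix whose columns are the frame's x, y, z axes.
In Python, from rig import arm gives the robot as it stands. Calls block until the motion is done:
- arm.move_to(position, orientation): joint-space move of the TCP to a pose.
- arm.move_l(position, orientation=None, feed=0.15): straight line of the TCP; orientation=None keeps the orientation; feed is the mean speed in m/s.
- arm.move_joints(angles): joint-space move.
- arm.grip(opening): finger opening in m; the grip force is fixed at half the most; returns when the fingers have stopped.
- arm.sleep(seconds).
- arm.solve_ik(position, orientation): joint angles nearest the present ones, or None.
- arm.snapshot(name): name is "scene" or "side" or "wrist"; returns the picture (384x512x3 uint8, red, green, blue); there is no depth.
- arm.get_calibration(name): a dict with "intrinsics" (3x3 intrinsics, pixels), "cam_to_world" (4x4, takes a point from camera to world coordinates). Camera axes: x right, y down, z forward; pixel columns grow to the right and rows downward; lengths in m; the calibration is good to about 2 mm. A picture is of the moment at which its call begins: read the wrist's pose just before it. get_calibration takes no time and is no camera call; for the wrist camera it gives the pose at the moment of the call.
A pose or a line that the arm cannot do raises arm.Unreachable and nothing moves.
- arm.sign_off(): hands the job in; it is judged then, once.
Readings, each from a call of its own:
- arm.current_t(): time.
- arm.current_joint_positions(): joint angles.
- arm.current_dq(): joint speeds.
- arm.current_tau(): joint torques, N m.
- arm.current_ee_pos(): TCP position.
- arm.current_tool_rot(): TCP orientation.
- arm.current_force(): force on the tool from outside, world axes, zero at the start.
- arm.current_torque(): the same for the moment, N m.
- arm.current_width(): finger opening in m.
- arm.current_grasp_force(): force on a finger pad.
Only numpy, scipy, OpenCV 4.12 (cv2) and the standard library are available. Lean on these libraries where they do the work, as an engineer would, in place of code of your own. Each camera call takes 0.05 s, during which the arm holds its last target. There are 200 camera calls.

### The job

The four tube stubs tacked to their flanges and base plates are to be back-purged with argon before welding. Slide the clear lid of the bung box back as far as it goes, take out the four rubber purge bungs, and plug each one into the open top of the tube it fits (three round sizes and one square), pushed fully home with its lip flat on the rim. Leave the stubs standing where they are and the lid open.

Things in the scene. Friction and masses are not known exactly. Their poses are not given: they have to be found in the camera images.
- lid (a joint): sliding clear lid of the plywood bung box (194 mm square, 89 mm high): 0 closed, grows as the lid slides away from the robot, 0.18 m at its stop, where the box is clear; the lid stays in its two channels, which run 55 mm past the far wall, and needs about 3 N
- lid_handle (a point): middle of the aluminium pull bar on top of the lid: 12 mm thick along the sliding direction, 60 mm long across it, 18 mm high above its 5 mm foot; this point is 12 mm above the top of the lid (94 mm above the bench) and 10 mm below the bar's top. Its x axis is the direction in which the lid slides open, its y axis runs along the bar. The bar sits 14 mm from the lid's near edge
- bung_small: black rubber purge bung, round: lip 54 mm across, taper 23 mm at the foot to 37 mm under the lip. Taper 30 mm high, then a 6 mm thick lip, then an aluminium hose stem 20 mm thick and 28 mm high to grip (64 mm in all). Origin at the centre of its underside. Starts standing in one of the box's four 88 mm pockets, underside 6 mm above the bench
- bung_medium: black rubber purge bung, round: lip 62 mm across, taper 30 mm at the foot to 44 mm under the lip. Taper 30 mm high, then a 6 mm thick lip, then an aluminium hose stem 20 mm thick and 28 mm high to grip (64 mm in all). Origin at the centre of its underside. Starts standing in one of the box's four 88 mm pockets, underside 6 mm above the bench
- bung_large: black rubber purge bung, round: lip 74 mm across, taper 38 mm at the foot to 53 mm under the lip. Taper 30 mm high, then a 6 mm thick lip, then an aluminium hose stem 20 mm thick and 28 mm high to grip (64 mm in all). Origin at the centre of its underside. Starts standing in one of the box's four 88 mm pockets, underside 6 mm above the bench
- bung_square: black rubber purge bung, square: lip 68 mm square, taper 38 mm square at the foot to 52 mm square under the lip, sides along its x and y. Taper 30 mm high, then a 6 mm thick lip, then an aluminium hose stem 20 mm thick and 28 mm high to grip (64 mm in all). Origin at the centre of its underside. Starts standing in one of the box's four 88 mm pockets, underside 6 mm above the bench
- stub_small: tube stub, open on top: the thinnest round tube, 48 mm outside, 41 mm bore, standing on a square 76 mm plate; its rim is 78 mm above the bench. Loose; origin on the tube's axis at the bench, z up. The small bung is home with its lip on the rim: its origin is then 48 mm above this one, with 2 mm of side play
- stub_medium: tube stub, open on top: the middle round tube, 56 mm outside, about 50 mm bore, short and pale brown, on a bright oval two-bolt flange (92 x 116 mm); its rim is 65 mm above the bench. Loose; origin on the tube's axis at the bench, z up. The medium bung is home with its lip on the rim: its origin is then 35 mm above this one, with 2 mm of side play
- stub_large: tube stub, open on top: the widest round tube, 67 mm outside, about 60 mm bore, on a dark oval two-bolt flange (92 x 116 mm); its rim is 95 mm above the bench. Loose; origin on the tube's axis at the bench, z up. The large bung is home with its lip on the rim: its origin is then 65 mm above this one, with 2 mm of side play
- stub_square: tube stub, open on top: the square tube, 65 mm outside, 57 mm inside, sides along its x and y, on a square 90 mm plate; its rim is 118 mm above the bench. Loose; origin on the tube's axis at the bench, z up. The square bung is home with its lip on the rim: its origin is then 88 mm above this one, with 2 mm of side play

How it is judged (in metres and radians):
On the way:
1. the lid of the bung box is slid open to its stop (value of joint lid above 0.165 m), for 0.2 s.
At the end, for the whole second after the job is handed in: the lid stands open (at least 165 of its 180 mm); each bung sits in the stub it fits, centred within 8 mm, upright within 0.1 rad, its lip within 4 mm of the rim, at rest; every stub stands upright, within 30 mm of where it stood at the start (value of joint lid above 0.165 m and horizontal distance between bung_small and stub_small below 0.008 m and z of bung_small in the frame of stub_small between 0.043 and 0.052 m and angle between each of bung_small, bung_medium, bung_large, bung_square's own z axis and vertical below 0.1 rad and angle between each of stub_small, stub_medium, stub_large, stub_square's own z axis and vertical below 0.06 rad and distance of each of stub_small, stub_medium, stub_large, stub_square from where it was at the start of the episode below 0.03 m and linear speed of each of bung_small, bung_medium, bung_large, bung_square below 0.02 m/s and horizontal distance between bung_medium and stub_medium below 0.008 m and z of bung_medium in the frame of stub_medium between 0.03 and 0.039 m and horizontal distance between bung_large and stub_large below 0.008 m and z of bung_large in the frame of stub_large between 0.06 and 0.069 m and horizontal distance between bung_square and stub_square below 0.008 m and z of bung_square in the frame of stub_square between 0.083 and 0.092 m); the robot touches nothing.
It also fails if it takes over 128 s, if anything falls off the work surface, if the arm or the gripper's body presses on something with over 40 N, if the wrist force passes 120 N, or if a joint passes its speed limit or range.

## Working session

There is one attempt and no reset: what is moved stays moved. The work goes in short steps, each a Python script; the robot and the scene stay as the last script left them, time stands still between calls to the robot, and variables do not carry over. Pictures are saved under pics/ and viewed, at most 14 in all, crops included, and the job is handed in when it is done.

```bash
ls; mkdir -p pics; python3 - <<'E'
from rig import arm
import cv2
for n in("scene","side"):
    cv2.imwrite(f"pics/{n}0.png",arm.snapshot(n)[:,:,::-1])
    c=arm.get_calibration(n);print(n,c["intrinsics"].round(1).tolist(),c["cam_to_world"].round(3).tolist())
c=arm.get_calibration("wrist");print(c["intrinsics"].round(1).tolist(),c["cam_to_world"].round(3).tolist())
print(arm.current_tool_rot().round(3) if hasattr(arm.current_tool_rot(),'round') else arm.current_tool_rot(),arm.grip_depth,arm.current_t(),arm.current_force())
E
```

```text
pics
scene [[462.0, 0.0, 260.1], [0.0, 462.0, 188.6], [0.0, 0.0, 1.0]] [[0.654, -0.458, 0.602, -0.264], [-0.756, -0.381, 0.533, -0.695], [-0.015, -0.803, -0.595, 0.896], [0.0, 0.0, 0.0, 1.0]]
side [[399.0, 0.0, 250.3], [0.0, 399.0, 187.5], [0.0, 0.0, 1.0]] [[0.882, -0.256, 0.396, 0.118], [-0.472, -0.467, 0.748, -0.749], [-0.006, -0.846, -0.533, 0.616], [0.0, 0.0, 0.0, 1.0]]
[[317.2, 0.0, 257.2], [0.0, 317.2, 191.9], [0.0, 0.0, 1.0]] [[0.361, 0.902, 0.238, 0.157], [0.932, -0.349, -0.094, 0.61], [-0.001, 0.255, -0.967, 0.384], [0.0, 0.0, 0.0, 1.0]]
[[-0.933  0.36  -0.001]
 [ 0.36   0.933 -0.001]
 [ 0.    -0.001 -1.   ]] 0.0188 0.1 [-0.78075009  0.2457039  -0.23976428]
```

View pics/scene0.png

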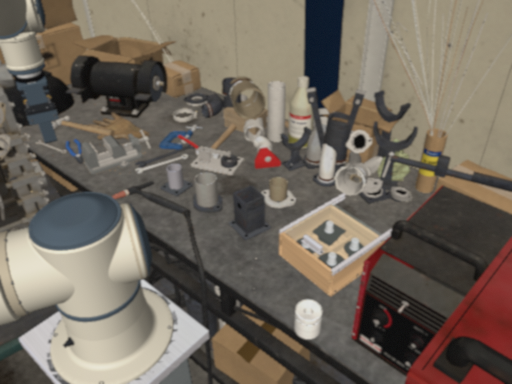

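View pics/side0.png

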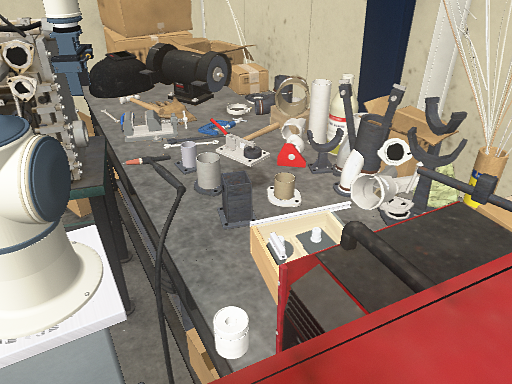

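The scene view shows the small stub at about (175,178), large (205,192), square (250,210), medium (278,190), and the box at about (333,240) with the red welder to its right. Next I'll get rough positions and then wrist views.

```bash
cat > h.py <<'E'
from rig import arm
import numpy as np, cv2
def cal(n):
    c=arm.get_calibration(n); return np.array(c["intrinsics"]),np.array(c["cam_to_world"])
def ray(c,uv):
    K,T=c; d=T[:3,:3]@np.linalg.inv(K)@np.array([uv[0],uv[1],1.]); return T[:3,3],d/np.linalg.norm(d)
def onz(c,uv,z):
    o,d=ray(c,uv); return o+d*(z-o[2])/d[2]
def proj(c,p):
    K,T=c; q=K@(T[:3,:3].T@(np.asarray(p,float)-T[:3,3])); return q[:2]/q[2]
def tri(rs):
    A=sum(np.eye(3)-np.outer(d,d) for o,d in rs); b=sum((np.eye(3)-np.outer(d,d))@o for o,d in rs)
    return np.linalg.solve(A,b)
def R(yaw):  # tool down; tool y (closing line) at yaw degrees in world
    a=np.radians(yaw); y=np.array([np.cos(a),np.sin(a),0]); z=np.array([0,0,-1.]); return np.c_[np.cross(y,z),y,z]
def snap(n,f):
    c=cal(n); im=arm.snapshot(n); cv2.imwrite(f,im[:,:,::-1]); np.savez(f[:-4],K=c[0],T=c[1]); return c,im
def load(f):
    d=np.load(f+".npz"); return (d["K"],d["T"]),cv2.imread(f+".png")
E
python3 - <<'E'
from h import *
s=cal("scene")
for n,uv,z in [("small",(175,169),.078),("large",(206,178),.095),("square",(249,193),.118),("med",(278,181),.065),("boxc",(333,235),.089),("bL",(280,236),.089),("bT",(342,198),.089),("bR",(388,236),.089),("bB",(331,268),.089),("cup",(307,305),.08)]:
    print(n,onz(s,uv,z).round(3))
T=cal("wrist")[1]; Rt=np.array(arm.current_tool_rot()); p=np.array(arm.current_ee_pos())
print("cam in tool",(Rt.T@(T[:3,3]-p)).round(3),(Rt.T@T[:3,:3]).round(3).tolist())
for x,y in [(.45,0),(.5,-.1),(.4,.15),(.5,-.2)]:
  for z in (.3,.4,.45):
    for yaw in (0,90,-90,180):
        q=arm.solve_ik([x,y,z],R(yaw)); print(x,y,z,yaw,None if q is None else np.round(q).tolist())
E
```

```text
small [0.469 0.313 0.078]
large [0.482 0.183 0.095]
square [0.487 0.012 0.118]
med [0.641 0.032 0.065]
boxc [ 0.52  -0.249  0.089]
bL [ 0.429 -0.146  0.089]
bT [ 0.666 -0.181  0.089]
bR [ 0.607 -0.358  0.089]
bB [ 0.42  -0.31   0.089]
cup [ 0.3   -0.327  0.08 ]
cam in tool [ 0.073  0.001 -0.171] [[-0.001, -0.967, -0.255], [1.0, -0.001, -0.001], [0.0, -0.255, 0.967]]
0.45 0 0.3 0 [-8.0, 9.0, 93.0, -0.0, 78.0, -8.0]
0.45 0 0.3 90 [-8.0, 9.0, 93.0, -0.0, 78.0, -98.0]
0.45 0 0.3 -90 [-8.0, 9.0, 93.0, -0.0, 78.0, 82.0]
0.45 0 0.3 180 [-8.0, 9.0, 93.0, -0.0, 78.0, 172.0]
0.45 0 0.4 0 [-8.0, 5.0, 82.0, -0.0, 93.0, -8.0]
0.45 0 0.4 90 [-8.0, 5.0, 82.0, -0.0, 93.0, -98.0]
0.45 0 0.4 -90 [-8.0, 5.0, 82.0, -0.0, 93.0, 82.0]
0.45 0 0.4 180 [-8.0, 5.0, 82.0, -0.0, 93.0, 172.0]
0.45 0 0.45 0 [-8.0, 5.0, 75.0, -0.0, 100.0, -8.0]
0.45 0 0.45 90 [-8.0, 5.0, 75.0, -0.0, 100.0, -98.0]
0.45 0 0.45 -90 [-8.0, 5.0, 75.0, -0.0, 100.0, 82.0]
0.45 0 0.45 180 [-8.0, 5.0, 75.0, -0.0, 100.0, 172.0]
0.5 -0.1 0.3 0 [-18.0, 14.0, 86.0, -0.0, 80.0, -18.0]
0.5 -0.1 0.3 90 [-18.0, 14.0, 86.0, -0.0, 80.0, -108.0]
0.5 
[... 1174 characters left out ...]
0, 78.0, -0.0, 100.0, -167.0]
0.5 -0.2 0.3 0 [-28.0, 17.0, 82.0, -0.0, 81.0, -28.0]
0.5 -0.2 0.3 90 [-28.0, 17.0, 82.0, -0.0, 81.0, -118.0]
0.5 -0.2 0.3 -90 [-28.0, 17.0, 82.0, -0.0, 81.0, 62.0]
0.5 -0.2 0.3 180 [-28.0, 17.0, 82.0, -0.0, 81.0, 152.0]
0.5 -0.2 0.4 0 [-28.0, 14.0, 71.0, -0.0, 95.0, -28.0]
0.5 -0.2 0.4 90 [-28.0, 14.0, 71.0, -0.0, 95.0, -118.0]
0.5 -0.2 0.4 -90 [-28.0, 14.0, 71.0, -0.0, 95.0, 62.0]
0.5 -0.2 0.4 180 [-28.0, 14.0, 71.0, -0.0, 95.0, 152.0]
0.5 -0.2 0.45 0 [-28.0, 13.0, 65.0, -0.0, 102.0, -28.0]
0.5 -0.2 0.45 90 [-28.0, 13.0, 65.0, -0.0, 102.0, -118.0]
0.5 -0.2 0.45 -90 [-28.0, 13.0, 65.0, -0.0, 102.0, 62.0]
0.5 -0.2 0.45 180 [-28.0, 13.0, 65.0, -0.0, 102.0, 152.0]
```

```bash
python3 - <<'E'
from h import *
p=np.array(arm.current_ee_pos())
arm.move_l([p[0],p[1],.36]) 
for i,(x,y) in enumerate([(.44,.25),(.44,.08),(.42,-.13),(.42,-.25)]):
    arm.move_to([x,y,.36],R(90)); arm.sleep(.2); snap("wrist",f"pics/w{i}.png")
print(arm.current_t(),arm.current_force())
a=cv2.hconcat([cv2.imread(f"pics/w{i}.png") for i in (0,1)]); b=cv2.hconcat([cv2.imread(f"pics/w{i}.png") for i in (2,3)])
cv2.imwrite("pics/m.png",cv2.resize(cv2.vconcat([a,b]),(800,600),interpolation=cv2.INTER_AREA))
E
```

```text
5.8083 [-0.43576266  0.06842018  0.43063075]
```

View pics/m.png

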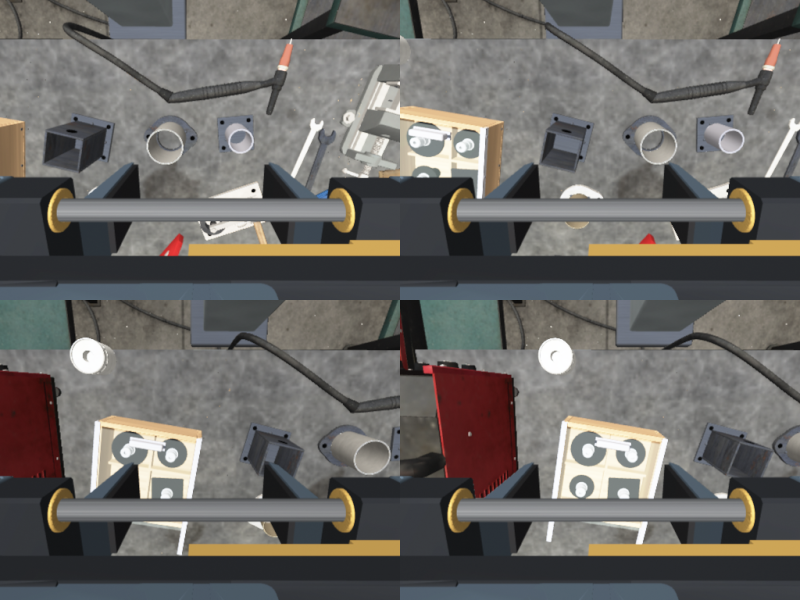

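The mosaic shows that image-up is toward the robot. The box has the bungs large/medium in its near row, small at far-left and square at far-right. The stubs are square, large and small in a row, with medium behind (hidden by the gripper in some views). I'll crop the details.

```bash
python3 - <<'E'
import cv2
a=cv2.imread("pics/w3.png")[135:255,180:350]; cv2.imwrite("pics/c1.png",cv2.resize(a,None,fx=4.5,fy=4.5,interpolation=cv2.INTER_CUBIC))
a=cv2.imread("pics/w1.png")[135:295,160:480]; cv2.imwrite("pics/c2.png",cv2.resize(a,None,fx=2.5,fy=2.5,interpolation=cv2.INTER_CUBIC))
E
```

```text
(no output)
```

View pics/c1.png

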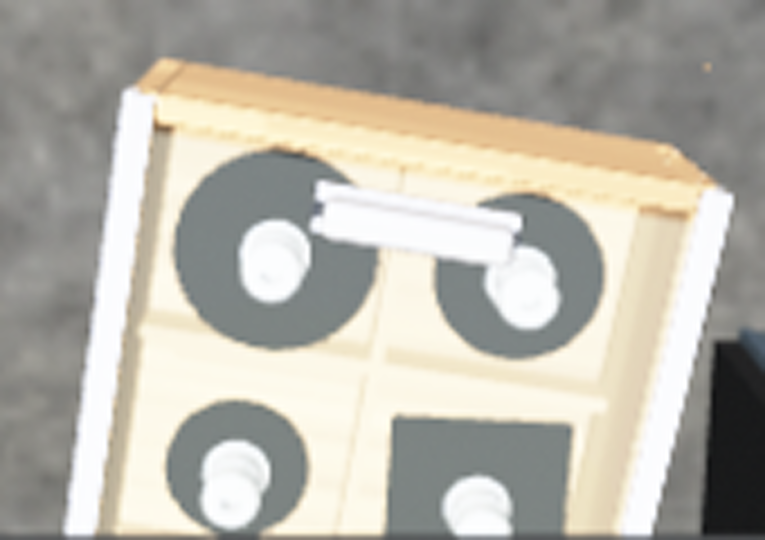

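View pics/c2.png

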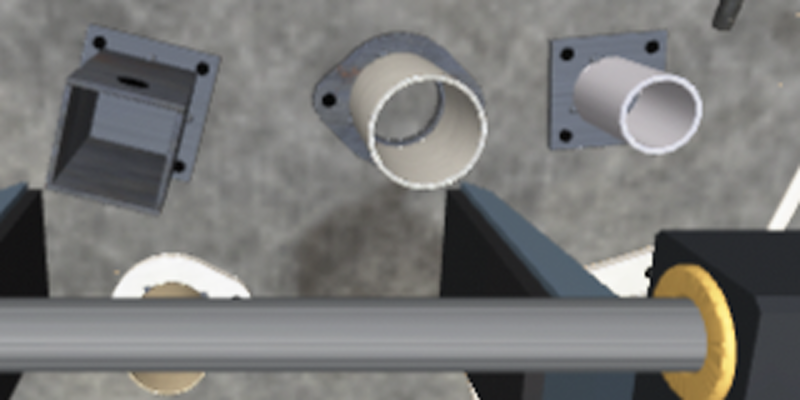

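The box crop shows the pull bar's top face centred at about crop (413,236), i.e. w3 pixel (271.8,187.4). Next I'll work out the bar position and slide direction, using w2 as a second view.

```bash
python3 - <<'E'
from h import *
c3,i3=load("pics/w3"); c2,i2=load("pics/w2")
f=lambda x,y:(180+x/4.5,135+y/4.5)
for n,p,z in [("barL",(314,230),.104),("barR",(515,255),.104),("barC",(413,238),.104),("wallL",(155,112),.089),("wallR",(690,202),.089),("chL0",(138,92),.1),("chL1",(80,530),.1),("chR0",(718,195),.1),("chR1",(640,530),.1)]:
    print(n,onz(c3,f(*p),z).round(4))
for z in (.09,.104,.12): print(proj(c2,onz(c3,f(413,238),z)))
a=i2[165:245,115:265]; cv2.imwrite("pics/c3.png",cv2.resize(a,None,fx=5,fy=5,interpolation=cv2.INTER_CUBIC))
E
```

```text
barL [ 0.452  -0.2584  0.104 ]
barR [ 0.4599 -0.1962  0.104 ]
barC [ 0.4545 -0.2279  0.104 ]
wallL [ 0.4178 -0.3082  0.089 ]
wallR [ 0.4464 -0.1394  0.089 ]
chL0 [ 0.4099 -0.3116  0.1   ]
chL1 [ 0.5546 -0.3361  0.1   ]
chR0 [ 0.4417 -0.1336  0.1   ]
chR1 [ 0.5545 -0.1517  0.1   ]
[187.87605461 187.74550627]
[185.12847453 187.73920127]
[181.75920462 187.73146963]
```

View pics/c3.png

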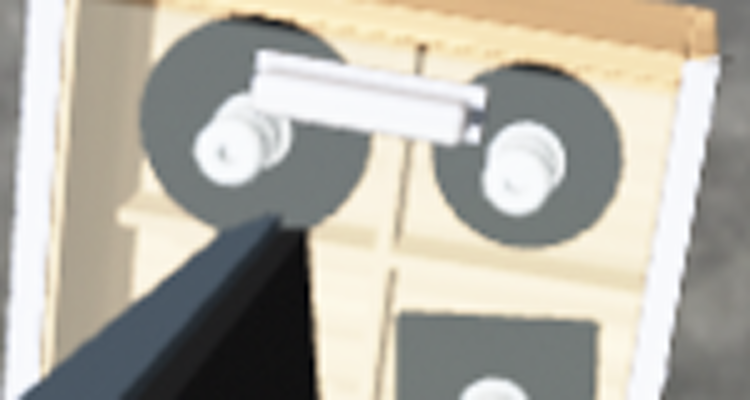

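The second view puts the bar top at w2 pixel (186.4,187.4), consistent with z≈0.10 and a slide direction of about -9.5°. I'll straddle the bar and push the lid open with force checks, then look at the bungs.

```bash
python3 - <<'E'
from h import *
a=np.radians(-9.5); d=np.array([np.cos(a),np.sin(a),0]); b=np.array([.4545,-.228,0]); Z=lambda z:np.array([0,0,z])
arm.grip(.036)
arm.move_to(b+Z(.2),R(-9.5)); arm.move_l(b+Z(.089),feed=.1); print(arm.current_force(),arm.current_ee_pos())
f0=np.array(arm.current_force())
arm.move_l(b+d*.16+Z(.089),feed=.08)
print(np.array(arm.current_force())-f0)
for s in np.arange(.165,.2,.003):
    arm.move_l(b+d*s+Z(.089),feed=.05); f=np.array(arm.current_force())-f0; print(round(s,3),f.round(1))
    if f@d<-9: break
p=np.array(arm.current_ee_pos()); arm.move_l(p-d*.006,feed=.05); arm.move_l(p-d*.006+Z(.15),feed=.2)
# look: camera on far side is over lid; use near side camera (yaw 80.5)
arm.grip(.05)
for i,(x,y) in enumerate([(.555,-.25),(.545,-.20),(.60,-.27),(.60,-.22)]):
    arm.move_to([x,y,.30],R(80.5)); arm.sleep(.2); snap("wrist",f"pics/b{i}.png")
print(arm.current_t())
a=cv2.hconcat([cv2.imread(f"pics/b{i}.png")[0:290] for i in (0,1)]); b=cv2.hconcat([cv2.imread(f"pics/b{i}.png")[0:290] for i in (2,3)])
m=cv2.vconcat([a,b]); cv2.imwrite("pics/m2.png",cv2.resize(m,(800,453),interpolation=cv2.INTER_AREA))
E
```

```text
[ 0.23815174 -0.57193673  0.01368487] [ 0.45479086 -0.228176    0.08947533]
[-1.0354841   0.97142694 -0.70490468]
0.165 [-0.6  0.9  0.4]
0.168 [0.6 1.  0.8]
0.171 [-0.2  0.9 -0.1]
0.174 [-0.2  1.5 -0.1]
0.177 [-0.6  0.  -0.2]
0.18 [-0.2  0.6 -0. ]
0.183 [-0.6  0.7  0.5]
0.186 [-0.1  0.7 -0. ]
0.189 [-6.7  1.2  3. ]
0.192 [-23.3   2.1  13.1]
19.575
```

View pics/m2.png

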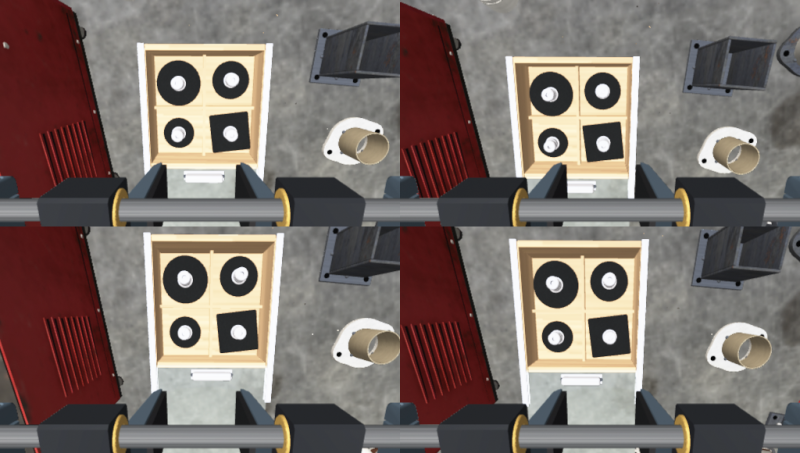

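Lid is at its stop; all four bungs show clearly as black lips on pale wood (large near-left, medium near-right, small far-left, square far-right). Now I'll triangulate the lips.

```bash
python3 - <<'E'
from h import *
C=[];L=[]
for i in range(4):
    c,im=load(f"pics/b{i}"); C.append(c)
    m=(im.max(2)<75).astype(np.uint8); m[190:]=0
    cs=[cv2.convexHull(k) for k in cv2.findContours(m,cv2.RETR_EXTERNAL,cv2.CHAIN_APPROX_NONE)[0]]
    r=[]
    for k in cs:
        A=cv2.contourArea(k); M=cv2.moments(k)
        if A<700 or A>6000: continue
        u=np.array([M["m10"],M["m01"]])/A; X=onz(c,u,.04)
        if .42<X[0]<.66 and -.36<X[1]<-.13:
            s=A/cv2.minEnclosingCircle(k)[1]**2/np.pi
            # stem: brightest blob within hull
            h=np.zeros_like(m); cv2.fillPoly(h,[k],1); st=((im.min(2)>130)&(h>0)).astype(np.uint8); ys,xs=np.nonzero(st)
            r.append((X,u,A,s,k,np.array([xs.mean(),ys.mean()])))
    L.append(r); print(i,[(x[0][:2].round(3).tolist(),int(x[2]),round(x[3],2)) for x in r])
ref=L[3]
for x in ref:
    us=[];ks=[];st=[]
    for c,r in zip(C,L):
        j=min(r,key=lambda q:np.linalg.norm(q[0]-x[0])); 
        if np.linalg.norm(j[0]-x[0])<.015: us.append(ray(c,j[1])); ks.append((c,j)); st.append(ray(c,j[5]))
    P=tri(us); S=tri(st); z=.042
    e=[np.linalg.norm((P-o)-d*((P-o)@d))*1000 for o,d in us]
    Q=np.mean([onz(c,j[1],z)[:2] for c,j in ks],0)
    ext=[]; yaw=[]
    for c,j in ks:
        w=np.array([onz(c,p[0],z)[:2] for p in j[4]],np.float32); rc=cv2.minAreaRect(w*1000); ext.append(rc[1]); yaw.append(rc[2])
    print("lip tri",P.round(4),"n",len(us),"err",np.round(e,1),"plane.042",Q.round(4),"stem",S.round(4),"size",np.round(np.mean(ext,0),0),np.round(yaw,1))
E
```

```text
0 [([0.558, -0.29], 1073, 0.96), ([0.569, -0.2], 2096, 0.65), ([0.484, -0.187], 1672, 0.93), ([0.474, -0.274], 2408, 0.94)]
1 [([0.552, -0.289], 766, 0.7), ([0.56, -0.199], 1454, 0.57), ([0.484, -0.187], 1620, 0.95), ([0.474, -0.274], 2354, 0.94)]
2 [([0.558, -0.29], 1145, 0.96), ([0.571, -0.201], 2429, 0.64), ([0.484, -0.187], 1845, 0.89), ([0.474, -0.274], 2636, 0.92)]
3 [([0.558, -0.29], 1156, 0.95), ([0.571, -0.201], 2391, 0.67), ([0.484, -0.187], 1821, 0.91), ([0.474, -0.274], 2624, 0.92)]
lip tri [ 0.5581 -0.2919  0.0237] n 4 err [2.2 3.4 1.1 0.9] plane.042 [ 0.5558 -0.289 ] stem [ 0.5578 -0.2903  0.046 ] size [51. 47.] [34.9 80.4 80.4 80.4]
lip tri [ 0.5724 -0.1986  0.0107] n 4 err [2.7 6.  2.6 2.2] plane.042 [ 0.5676 -0.2001] stem [ 0.572  -0.2004  0.0464] size [66. 61.] [87. 87. 87. 87.]
lip tri [ 0.4837 -0.1874  0.04  ] n 4 err [0.  0.1 0.  0.1] plane.042 [ 0.4838 -0.1875] stem [ 0.4841 -0.1875  0.05  ] size [59. 59.] [80.4 80.4 81.6  3.9]
lip tri [ 0.474  -0.274   0.0402] n 4 err [0.1 0.1 0.1 0.1] plane.042 [ 0.4741 -0.2738] stem [ 0.4747 -0.2739  0.0518] size [71. 71.] [34.6 34.2 80.5 80.4]
```

Near-row lips triangulate to z≈0.040 with 0.1 mm residuals; far-row values are clean from b2/b3 (b0/b1 were cut by my row limit). Next come close views of the stubs.

```bash
python3 - <<'E'
from h import *
S={"small":(.469,.313,.078),"large":(.482,.183,.095),"square":(.487,.012,.118),"med":(.641,.032,.065)}
arm.move_to([.5,-.1,.30],R(-90))
rows=[]
for n in ("med","square","large","small"):
    x,y,z=S[n]; t=[]
    for k,dy in enumerate((-.05,.05) if n!="small" else (-.05,.03)):
        arm.move_to([max(x-.053,.36),y+dy,.27],R(-90)); arm.sleep(.2); c,im=snap("wrist",f"pics/s_{n}{k}.png")
        u=proj(c,(x,y,z)).astype(int); x0,y0=np.clip(u[0]-65,0,382),np.clip(u[1]-65,0,254); print(n,k,u,x0,y0)
        t.append(cv2.resize(im[y0:y0+130,x0:x0+130,::-1],(200,200),interpolation=cv2.INTER_CUBIC))
    rows.append(cv2.vconcat(t))
cv2.imwrite("pics/m3.png",cv2.hconcat(rows)); print(arm.current_t())
E
```

```text
med 0 [214 124] 149 59
med 1 [300 124] 235 59
square 0 [208 127] 143 62
square 1 [307 126] 242 61
large 0 [210 125] 145 60
large 1 [303 125] 238 60
small 0 [212 125] 147 60
small 1 [283 124] 218 59
28.1833
```

View pics/m3.png

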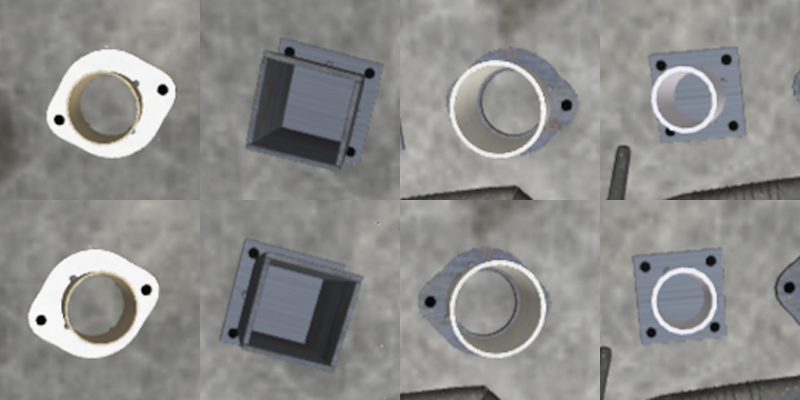

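All four rims are clear. The square rim's outer corners in tile 0 are (64,52),(164,76),(146,168),(47,140), and in tile 1 they are (69,52),(162,77),(138,170),(42,144). I'll get the round rims by masks and ellipse fits and triangulate everything.

```bash
python3 - <<'E'
from h import *
off={"med":[(149,59),(235,59)],"square":[(143,62),(242,61)],"large":[(145,60),(238,60)],"small":[(147,60),(218,59)]}
Z={"small":.078,"large":.095,"square":.118,"med":.065}
sq=[[(64,52),(164,76),(146,168),(47,140)],[(69,52),(162,77),(138,170),(42,144)]]
vis=[]
for n in off:
    rs=[];cs=[];info=[];t=[]
    for k in (0,1):
        c,im=load(f"pics/s_{n}{k}"); x0,y0=off[n][k]; a=im[y0:y0+130,x0:x0+130]; v=a.copy()
        if n=="square":
            pts=[(np.array(p)+.5)*.65-.5+[x0,y0] for p in sq[k]]; u=np.mean(pts,0)
            W=np.array([onz(c,p,Z[n])[:2] for p in pts]); e=W-np.roll(W,-1,0)
            info.append((np.linalg.norm(e,axis=1).round(3).tolist(),(np.degrees(np.arctan2(e[:,1],e[:,0]))%90).round(1).tolist()))
        else:
            if n=="med": m=(a[:,:,2].astype(int)-a[:,:,0]>18).astype(np.uint8)
            else: m=(a.min(2)>(175 if n=="small" else 190)).astype(np.uint8)
            m=cv2.morphologyEx(m,cv2.MORPH_CLOSE,np.ones((3,3)))
            k_=max(cv2.findContours(m,cv2.RETR_EXTERNAL,cv2.CHAIN_APPROX_NONE)[0],key=lambda q:cv2.contourArea(cv2.convexHull(q)))
            E=cv2.fitEllipse(cv2.convexHull(k_)); u=np.array(E[0])+[x0,y0]; info.append((np.array(E[1])*(cal("wrist")[1][2,3]-Z[n])/317).round(4).tolist()); cv2.ellipse(v,E,(0,0,255),1)
        vis.append(cv2.resize(v,(190,190),interpolation=cv2.INTER_NEAREST))
        rs.append(ray(c,u)); cs.append(onz(c,u,Z[n])[:2].round(4))
    print(n,"tri",tri(rs).round(4),"plane",cs,info)
cv2.imwrite("pics/m4.png",cv2.hconcat([cv2.vconcat(vis[i:i+2]) for i in (0,4,6)]))
E
```

```text
med tri [0.6353 0.0311 0.0561] plane [array([0.6358, 0.03  ]), array([0.6359, 0.0323])] [[0.0574, 0.0588], [0.0574, 0.0587]]
square tri [0.4812 0.01   0.1144] plane [array([0.482 , 0.0095]), array([0.4811, 0.0106])] [([0.065, 0.061, 0.068, 0.058], [76.9, 78.2, 73.9, 75.4]), ([0.062, 0.062, 0.067, 0.061], [75.6, 78.9, 74.7, 74.1])]
large tri [0.4769 0.1857 0.0954] plane [array([0.4769, 0.1857]), array([0.4768, 0.1856])] [[0.0673, 0.07], [0.0668, 0.07]]
small tri [0.4695 0.3258 0.0748] plane [array([0.4695, 0.3253]), array([0.4698, 0.326 ])] [[0.0483, 0.0524], [0.0485, 0.0501]]
```

View pics/m4.png

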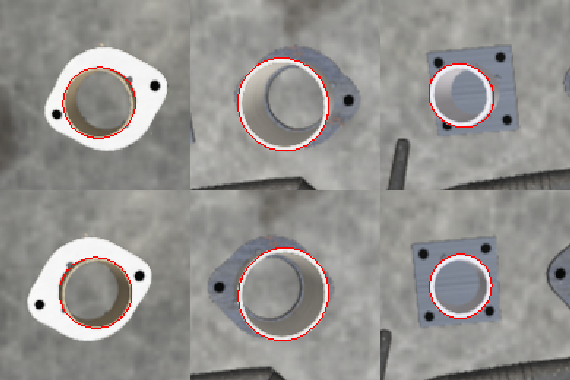

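All rims fit well (tri z 0.056/0.114/0.095/0.075 against stated 0.065/0.118/0.095/0.078). I'll start with the large bung.

```bash
cat >> h.py <<'E'
B={"large":(.4741,-.2738),"med":(.4838,-.1875),"small":(.5578,-.2900),"square":(.5708,-.2010)}
S={"med":(.6358,.0311),"square":(.4816,.0100),"large":(.4769,.1857),"small":(.4697,.3257)}
H={"small":.048,"med":.035,"large":.065,"square":.088}
def F(): return np.array(arm.current_force())
def pick(n,yaw=-9.5):
    x,y=B[n]; arm.grip(.034); arm.move_to([x,y,.2],R(yaw)); f0=F()
    arm.move_l([x,y,.07],feed=.12); arm.move_l([x,y,.046],feed=.06); print(n,"down",(F()-f0).round(1))
    arm.grip(.0); print("width",round(arm.current_width(),4),"gf",np.round(arm.current_grasp_force(),1))
    arm.move_l([x,y,.26],feed=.15); print("held",(F()-f0).round(1),round(arm.current_width(),4))
def place(n,yaw=-9.5):
    x,y=S[n]; h=H[n]+.040
    arm.move_to([x,y,max(.22,h+.06)],R(yaw)); f0=F(); arm.move_l([x,y,h+.034],feed=.12)
    z=h+.034
    while z>h-.004:
        z-=.003; arm.move_l([x,y,z],feed=.05); f=F()-f0
        if np.linalg.norm(f[:2])>10 or f[2]>4: print("z-h",round(z-h,4),f.round(1))
        if f[2]>15: break
    print(n,"z-h",round(z-h,4),"t",arm.current_t())
def release(n):
    p=np.array(arm.current_ee_pos()); arm.grip(.036); arm.move_l(p+[0,0,.07],feed=.15)
E
python3 - <<'E'
from h import *
arm.move_l(np.array(arm.current_ee_pos())+[0,0,.03]); pick("large"); place("large")
c,im=snap("scene","pics/p1.png"); cv2.imwrite("pics/p1c.png",cv2.resize(im[140:260,130:310,::-1],None,fx=4,fy=4,interpolation=cv2.INTER_CUBIC))
E
```

```text
large down [-1.3 -0.9  0.9]
width 0.0188 gf 30.0
held [-0.1  0.8 -1. ] 0.0193
z-h -0.002 [-1.3 -0.  15.5]
large z-h -0.002 t 40.5583
```

View pics/p1c.png

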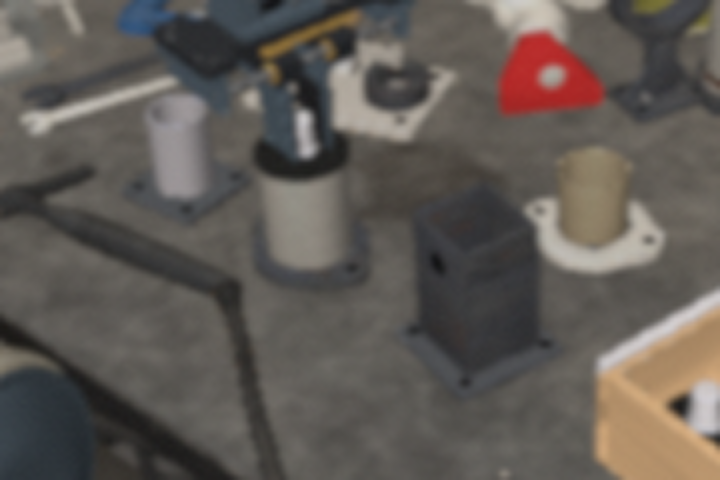

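The large bung sits flat on its rim (crop ~(300,155)) and pushed home at 15 N. I'll release it and do the other three.

```bash
python3 - <<'E'
from h import *
release("large")
pick("med"); place("med"); release("med")
pick("small"); place("small"); release("small"); print(arm.current_t())
E
```

```text
med down [1.2 0.1 1.6]
width 0.0191 gf 30.0
held [1.3 0.1 0.3] 0.019
z-h -0.002 [-3.3  2.1 10.8]
z-h -0.005 [-7.   2.2 23.5]
med z-h -0.005 t 52.45
small down [-0.1 -0.4 -0.6]
width 0.0194 gf 30.0
held [ 0.   0.3 -0.3] 0.0193
z-h -0.002 [-2.6 -0.4 13.8]
z-h -0.005 [-6.1  0.  24.7]
small z-h -0.005 t 65.2333
66.325
```

```bash
python3 - <<'E'
from h import *
pick("square"); place("square",-20.5); release("square")
arm.move_to([.40,.10,.36],R(-90)); arm.move_l([.42,.10,.36]); arm.sleep(.3); c,im=snap("wrist","pics/f0.png")
arm.move_to([.42,.22,.36],R(-90)); arm.sleep(.3); snap("wrist","pics/f1.png")
snap("side","pics/f2.png"); print(arm.current_t())
a=[cv2.resize(cv2.imread(f"pics/f{i}.png")[r:r+220,x:x+400],(400,220)) for i,r,x in ((0,30,50),(1,30,50),(2,100,130))]
s=cv2.imread("pics/f2.png")[120:240,150:310]; a.append(cv2.resize(s,(400,300),interpolation=cv2.INTER_CUBIC)[:220])
cv2.imwrite("pics/m5.png",cv2.vconcat([cv2.hconcat(a[:2]),cv2.hconcat(a[2:])]))
E
```

```text
square down [-0.4  0.4  0.8]
width 0.0192 gf 30.0
held [-0.8 -0.3  0. ] 0.0193
z-h -0.002 [-2.1  1.1  9.8]
z-h -0.005 [-6.4  1.4 28.8]
square z-h -0.005 t 77.0667
81.0667
```

View pics/m5.png

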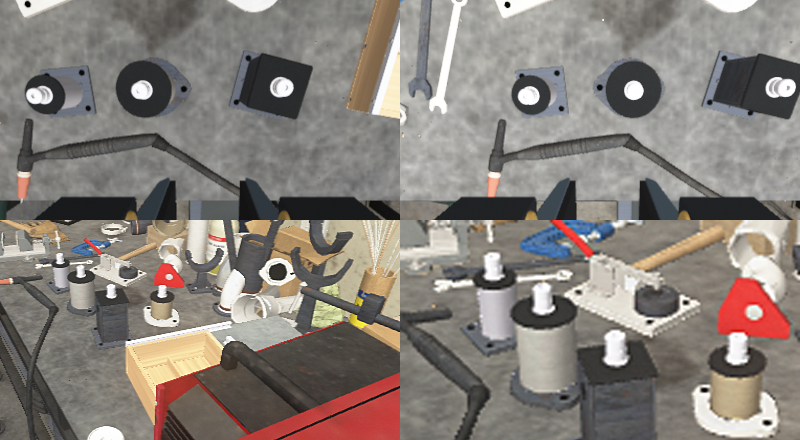

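All four bungs sit flush and upright in their stubs, the box is empty, the lid is open behind it, and the gripper is clear. I'm handing in.

```bash
python3 -c "
from h import *
print(arm.sign_off(),arm.current_t())"
```

```text
the job is handed in; nothing more can be done
the job is handed in; nothing more can be done
```

The job is handed in: the lid is open to its stop, all four bungs are pushed home in their matching stubs and looked flush and upright in the last pictures at 81 s; the sign-off gave no verdict.

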